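# Unscrew the left-hand spinner of a circulation fan

## Robot

A 7-joint arm with a two-finger parallel gripper is mounted at the origin on the work surface. World frame = base frame: x ahead of the robot, y to its left, z up, the work surface at z = 0. Lengths are in m, angles in rad, forces in N, time in s.
With the tool pointing down it reaches from about 0.4 to 0.85 m from the base axis. Payload 10.4 kg.
Tool frame: the origin (TCP) lies midway between the tips of the shut fingers; the grasp point (between the pads) lies 19 mm behind it; z points along the fingers, x is the direction in which the jaws open and shut, and the axes are right-handed (so a half turn about z gives the same grasp; the last joint's range is limited). The gripper opens to 87 mm and grips with 3 to 60 N. Pads are 19 mm wide; open, the fingers measure 117 mm over their backs; the gripper's body (75 mm by 190 mm) begins 51 mm behind the grasp point.
Start: joints at [1.326, 0.332, -0.065, 1.46, 0.022, 1.35, -0.088], TCP at [0.138, -0.61, 0.223] pointing down, gripper open.
Joint ranges: [-2.6, 2.6], [-0.5, 2.12], [-1.47, 1.34], [0.16, 2.42], [-1.27, 4.41], [0.06, 2.06], [-2.6, 2.6]. Speed limits (rad/s): [2.22, 2.22, 2.79, 2.79, 3.14, 3.14, 3.14].

## Interface

Orientations are given as a unit quaternion [x, y, z, w].
In Python, from bench import r gives the robot as it stands. The module is installed in compiled form; this text tells all that it offers.
- The arm moves only by the tool play_rows, never from a script. Its argument "commands" is a list of rows, each a list of 7 numbers: the shift along the world's x, y, z in cm, then the turn, a rotation vector about the world's x, y, z in rad, then the finger opening in cm, from 0 to 8.7. A call has 1 to 20 rows; each row shifts and turns the commanded pose from where the row before left it; what a row does not reach is not made up. A row lasts 1/8 s, in which the tool goes at most 62.5 mm and 10.7 degrees, less where a joint would pass 70% of its speed; a pose out of reach is approached as far as the arm can. A call is refused whole if a number of a shift passes 6.25 or a number of a turn 0.188, either way. A call with a gripper value outside its range is refused whole. The fingers move at their own pace and stop on an object; "grip_force" is the grip in N (left out, the last holds). Time passes only in rows, so rows that do not move let the fingers close. It gives the time, the measured TCP pose, the force and the opening at its end, in the units of the state.
- r.read_state(): the state, without advancing time (a new reading comes with each control period).
- r.camera(name): name is "side" or "top"; returns a dict with "img" (400x640x3 uint8, red, green, blue), "K" (3x3 intrinsics, pixels), "camera_from_world" (4x4, takes a point from world to camera coordinates). Camera axes: x right, y down, z forward; pixel columns grow to the right and rows downward; lengths in m; the calibration is good to about 2 mm. A picture is of the moment at which its call begins. There is no depth.
- r.close_job(): hands the job in, once; it reports no verdict.
The state is a dict: "time": time; "joint_positions": joint angles; "joint_vel": joint speeds; "joint_torque": joint torques, N m; "ee_pos": TCP position; "eef_rot": TCP orientation; "ft_force": force on the tool from outside, world axes, zero at the start; "torque": the same for the moment, N m; "width": finger opening in m.
Only numpy, scipy, OpenCV 4.12 (cv2) and the standard library are available. Lean on these libraries where they do the work, as an engineer would, in place of code of your own. Each camera call takes 0.05 s, during which the arm holds its last target. There are 200 camera calls.

## Task

The grow-room fan lies on its back with the guard off and its blades chocked so they can be washed. Unscrew the black spinner from the threaded nose in the middle: it has a left-hand thread, so it loosens clockwise. Do not squeeze its thin shell hard; let your hand rise with it so that the plastic thread is not strained, lift it off only when it comes away freely, and set it down, not dropped, open side down on the floor of the steel parts tray, leaving everything else where it is.

Things in the scene. Friction and masses are not known exactly. Their poses are not given: they have to be found in the camera images.
- spinner: the fan's spinner, a black ribbed thin plastic cap nut: 44 mm across its straight round sides (up to 30 mm above the underside, then a low dome), 38 mm tall, 60 g, hollow from below. Origin: centre of its open underside; z up along its axis. At the start its underside is 2.5 to 4 mm above the hub face. It cracks if squeezed with over 45 N a finger; 20 to 30 N holds it well
- hub_face (a point): centre of the flat front face of the fan's hub (60 mm across), 80 mm above the bench, on the axis of nose and spinner; z up. Within 100 mm of the axis nothing of the fan stands higher than this face but nose, washer, spinner and a wooden chock (up to 4 mm higher, 80 mm or more from the axis) that keeps the blades from turning
- nose: fixed steel nose with a coarse LEFT-HAND thread, 27 mm across, 21 mm tall, inside the spinner; origin in the middle of the hub face, z up. Turned clockwise seen from above, the spinner climbs several mm and comes free after 1.9 to 2.7 rad (turning on past that does no harm). Play about 1 mm. Force between spinner thread and nose must stay under 22 N: let the hand rise with it as felt
- washer_top (a point): middle of the top of a flat steel spring washer, 39 mm across, under the spinner; it presses the spinner up with 8 to 14 N at the start, fading to nothing over some 4 mm of climb, so the first part of the turn is stiff (about 0.1 to 0.4 N m), the rest easy
- parts_tray: open steel parts tray, fixed, 110 mm (x) by 150 mm (y), 22 mm high, walls 3 mm, floor 3 mm thick; origin at the centre of its underside, z up. It and the green seed tray can stand in either place. Two brass screws stand near its +y end, the rest of the floor is free
- seed_tray: open green plastic tray of about the same size, 26 mm high, fixed, holding a spare tee fitting; not the place for the spinner. Origin at the centre of its underside
- screw_a: brass guard screw standing on its 16 mm head in the parts tray, 21 mm tall, centred 36 mm in x and 57 mm in y from the tray's centre; origin at its foot; leave it there
- screw_b: the other brass guard screw, at -36 mm in x and 57 mm in y; leave it there
- tee: black tee fitting with brass nozzle, 58 mm long, in the seed tray; leave it there
- guard: round wire front guard of the fan, 220 mm across, 7 mm high, lying flat on the bench left of the fan; origin at the centre of its underside; leave it there
- driver: screwdriver lying beyond the fan; leave it there
- brush: wooden cleaning brush lying beyond the fan; leave it there
- seed_jar: glass jar, 60 mm across, 90 mm tall, beyond the trays; leave it there
- sprayer: white bottle, 64 mm across, 150 mm tall, right of the trays; leave it there
Things that resemble listed ones, but are neither listed nor needed, are in the scene too. Leave any green or pink look-alike of the spinner alone.

How it is judged:
On the way:
1. the spinner has been screwed up the nose: its underside is more than 8 mm above the hub face while still centred on it (within 3 mm) (z of spinner in the frame of hub_face above 0.008 m and horizontal distance between spinner and hub_face below 0.003 m), for 0.05 s.
At the end, for the whole second after the job is handed in: the spinner stands open side down (within 0.15 rad of upright) on the floor of the steel parts tray, its centre inside the tray walls and its underside within 4 mm of the tray floor, at rest and let go (x of spinner in the frame of parts_tray between -0.035 and 0.035 m and y of spinner in the frame of parts_tray between -0.055 and 0.055 m and z of spinner in the frame of parts_tray below 0.007 m and angle between spinner's own z axis and vertical below 0.15 rad and linear speed of spinner below 0.02 m/s); the robot touches nothing.
It fails at once if the thread strained: contact force between spinner and nose above 22 N (contact force between spinner and nose above 22 N).
It fails at once if the spinner's thin shell crushed: squeezed with more than 45 N a finger (both fingers' forces together above 90 N) (contact force between spinner and the fingers above 90 N).
It fails at once if the spinner dropped or thrown: moving faster than 0.6 m/s with no finger on it (linear speed of spinner above 0.6 m/s and contact force between spinner and the fingers below 0.05 N).
It fails at once if another loose thing on the bench or in the trays moved by more than 15 mm (distance of any of guard, driver, brush, seed_jar, sprayer, tee, screw_a, screw_b from where it was at the start of the episode above 0.015 m).
It also fails if it takes over 64 s, if anything falls off the work surface, if the arm or the gripper's body presses on something with over 40 N, if the wrist force passes 120 N, or if a joint passes its speed limit or range.

## Working session

There is one attempt and no reset: what is moved stays moved. The work goes in short steps, Python scripts to look and compute and a tool call to move; the robot and the scene stay as the last step left them, time stands still between calls to the robot, and variables do not carry over. Pictures are saved under pics/ and viewed, about 8 in all and at most 12, crops included, and the job is handed in when it is done.

Besides the shell and the picture viewer there is one more tool, called as a command line: name --pt "numbers of a row" for each row, then --argument value for the rest. play_rows: Moves the arm, as the interface text tells. Its arguments: {"type":"object","properties":{"commands":{"type":"array","items":{"type":"array","items":{"type":"number"}}},"grip_force":{"type":"number"}},"required":["commands"]}

```bash
mkdir -p pics; cat > h.py <<'E'
import numpy as np, cv2
from bench import r
def cam(n):
    c=r.camera(n); return c["img"],np.array(c["K"]),np.array(c["camera_from_world"])
def ray(K,T,u,v):
    d=T[:3,:3].T@np.linalg.solve(K,[u,v,1.]); o=-T[:3,:3].T@T[:3,3]; return o,d/np.linalg.norm(d)
def plane(K,T,u,v,z):
    o,d=ray(K,T,u,v); return o+d*(z-o[2])/d[2]
def proj(K,T,p):
    q=K@(T[:3,:3]@np.array(p)+T[:3,3]); return q[:2]/q[2]
E
python3 - <<'E'
from h import *
for n in("side","top"):
    i,K,T=cam(n); cv2.imwrite(f"pics/{n}0.png",i[:,:,::-1]); print(n,K.round(1).tolist(),T.round(3).tolist())
print(r.read_state())
E
```

```text
side [[403.2, 0.0, 319.7], [0.0, 403.2, 195.1], [0.0, 0.0, 1.0]] [[-0.998, -0.065, -0.003, 0.526], [-0.037, 0.596, -0.802, 0.092], [0.053, -0.8, -0.597, 1.286], [0.0, 0.0, 0.0, 1.0]]
top [[396.5, 0.0, 321.1], [0.0, 396.5, 200.9], [0.0, 0.0, 1.0]] [[-0.011, -1.0, -0.014, -0.045], [-0.996, 0.012, -0.084, 0.548], [0.084, 0.013, -0.996, 1.186], [0.0, 0.0, 0.0, 1.0]]
{'time': 0.1, 'joint_positions': array([ 1.32639213,  0.33280455, -0.06469797,  1.46086449,  0.02160607,
        1.34989178, -0.08849691]), 'joint_vel': array([ 3.77345971e-04, -1.63808264e-03,  1.04449887e-03, -1.38002528e-03,
       -6.91246639e-04, -7.39003053e-04,  4.93513781e-05]), 'joint_torque': array([ 1.49919713e-03, -6.24552727e+01,  2.48154189e-02, -3.90721714e+01,
       -6.14422979e-02,  3.66291613e-02,  1.15379094e-04]), 'ee_pos': array([ 0.13741055, -0.60935123,  0.22183265]), 'eef_rot': array([ 7.81028433e-01, -6.24495142e-01, -5.16350200e-04, -3.71786232e-04]), 'ft_force': array([ 0.53127997, -0.25691956, -0.33834939]), 'torque': array([ 0.00904615, -0.02473884,  0.02888378]), 'width': 0.08718571722233284}
```

View pics/top0.png

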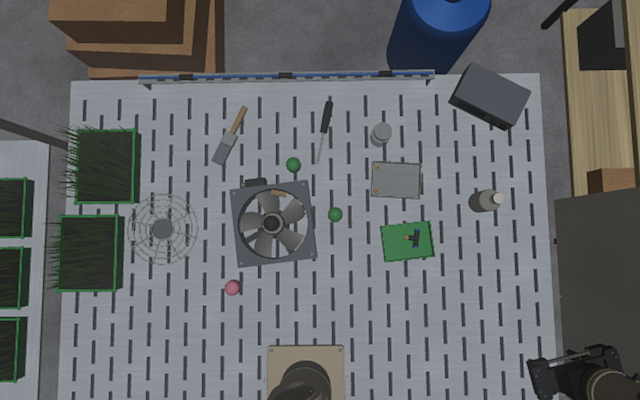

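View pics/side0.png

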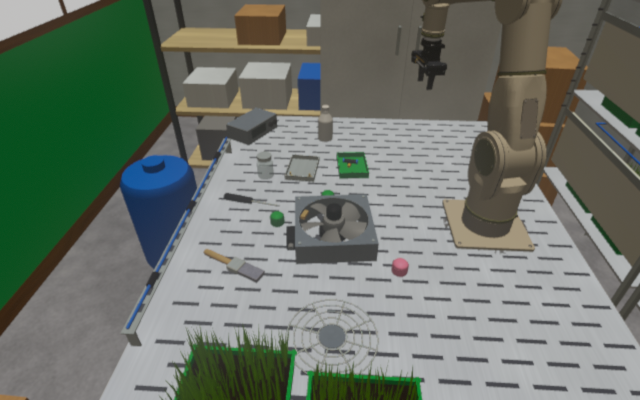

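The top view shows the spinner at about (272,222) in the fan, the steel tray at (396,180) with screws at its left end, and the seed tray at (407,241). In the side view the spinner is at about (334,210) and the steel tray at (303,168).

```bash
python3 - <<'E'
from h import *
t=cv2.imread("pics/top0.png"); s=cv2.imread("pics/side0.png")
a=cv2.resize(t[192:252,242:302],(400,400),interpolation=cv2.INTER_NEAREST)
b=cv2.resize(s[185:245,304:364],(400,400),interpolation=cv2.INTER_NEAREST)
c=cv2.resize(t[150:210,366:426],(400,200*2),interpolation=cv2.INTER_NEAREST)[:,:]
cv2.imwrite("pics/crop.png",np.vstack([np.hstack([a,b])]))
# dark blobs
for n,im,x0,y0,w in(("top",t,252,200,42),("side",s,312,190,46)):
    g=im[y0:y0+w,x0:x0+w].max(2)
    for th in (35,45,55):
        k,l,st,ce=cv2.connectedComponentsWithStats((g<th).astype(np.uint8))
        for j in range(1,k):
            if st[j,4]>20: print(n,th,st[j]+[x0,y0,0,0,0],ce[j]+[x0,y0])
# tray corners top
hsv=cv2.cvtColor(t,cv2.COLOR_BGR2HSV)
d=cv2.resize(t[150:210,364:428],(640,600),interpolation=cv2.INTER_NEAREST)
cv2.imwrite("pics/tray.png",d)
E
```

```text
top 45 [265 216  14  15  32] [273.28125 223.75   ]
top 55 [264 216  15  15 169] [270.98816568 222.86982249]
side 55 [327 204  14  16 185] [333.62702703 211.52972973]
```

View pics/crop.png

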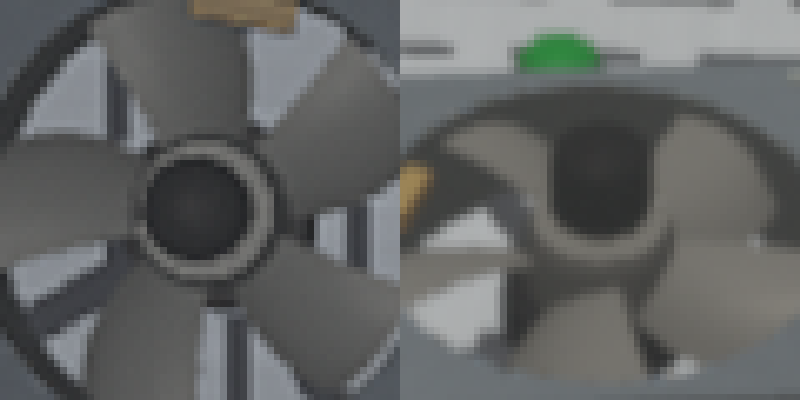

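View pics/tray.png

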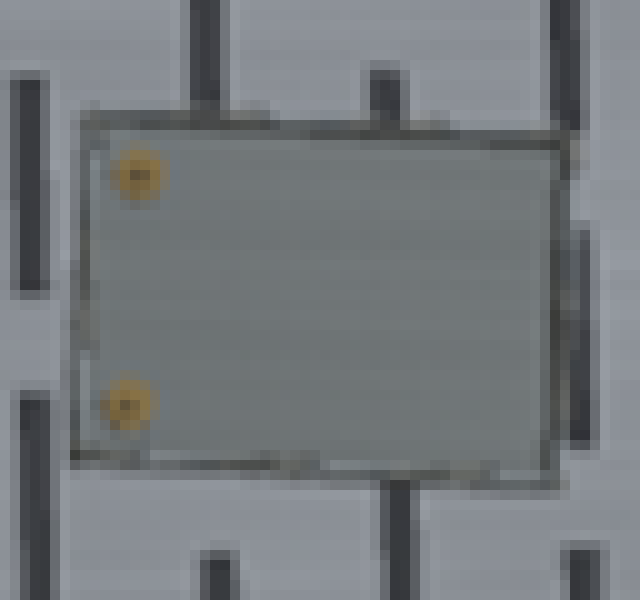

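The crops show the spinner in the top view centred at about pixel (271.1,223.0), with the hub ring at (272.4,223.3). In the side view it spans columns 326.5–341.3, with its top at row 203 and the ring under it at about row 217. The tray crop shows screws at (140,175) and (130,405), with tray rim corners at about (82,115), (570,137), (556,488) and (70,465), all in ×10 crop pixels.

```bash
python3 - <<'E'
from h import *
_,Kt,Tt=cam("top"); _,Ks,Ts=cam("side")
def tri(a,b):
    P=cv2.triangulatePoints(Kt@Tt[:3],Ks@Ts[:3],np.array(a,float).reshape(2,1),np.array(b,float).reshape(2,1)); p=(P[:3]/P[3]).ravel()
    return p, proj(Kt,Tt,p)-a, proj(Ks,Ts,p)-b
print("spinner mid",tri((271.1,223.0),(333.7,211.5)))
print("hub ring z.08 top",plane(Kt,Tt,272.4,223.3,.08), "spinner z.105",plane(Kt,Tt,271.1,223.0,.105),"side cols z.1",plane(Ks,Ts,333.9,211.5,.1))
p=lambda x,y,z:plane(Kt,Tt,364+x/10-.5,150+y/10-.5,z)
C=[p(*q,.022) for q in((82,115),(570,137),(556,488),(70,465))]; print(np.round(C,4),np.mean(C,0))
S=[p(140,175,.023),p(130,405,.023)]; print(S)
# side views of the same: screws' brass
s=cv2.imread("pics/side0.png"); hsv=cv2.cvtColor(s,cv2.COLOR_BGR2HSV)
for n,im,(x0,y0,w,h) in(("side",s,(280,150,45,35)),("top",cv2.imread("pics/top0.png"),(366,155,60,50))):
    hh=cv2.cvtColor(im[y0:y0+h,x0:x0+w],cv2.COLOR_BGR2HSV)
    k,l,st,ce=cv2.connectedComponentsWithStats(((hh[...,1]>70)&(hh[...,0]<35)).astype(np.uint8)); print(n,st[1:,4],ce[1:]+[x0,y0])
for z in(.083,.113,.121):
  for xy in [(plane(Kt,Tt,271.1,223.0,.105)[:2])]: print(z,proj(Ks,Ts,[*xy,z]))
cv2.imwrite("pics/st.png",cv2.resize(s[150:186,276:326],(800,576),interpolation=cv2.INTER_NEAREST))
E
```

```text
spinner mid (array([0.47971116, 0.09072766, 0.10090322]), array([-0.00068631, -0.07527874]), array([0.07069477, 0.00436249]))
hub ring z.08 top [0.4792175  0.08988623 0.08      ] spinner z.105 [0.47937427 0.09015151 0.105     ] side cols z.1 [0.47935875 0.08956891 0.1       ]
[[ 0.6686 -0.2076  0.022 ]
 [ 0.6598 -0.3567  0.022 ]
 [ 0.5519 -0.349   0.022 ]
 [ 0.5607 -0.2017  0.022 ]] [ 0.61027413 -0.27873158  0.022     ]
[array([ 0.64959063, -0.22482081,  0.023     ]), array([ 0.57878451, -0.22018661,  0.023     ])]
side [1 2] [[290.  172. ]
 [309.  174.5]]
top [16 17] [[377.5        167.        ]
 [376.35294118 190.        ]]
0.083 [333.78132524 216.10363389]
0.113 [333.96980365 208.14783397]
0.121 [334.02104225 205.98501807]
```

View pics/st.png

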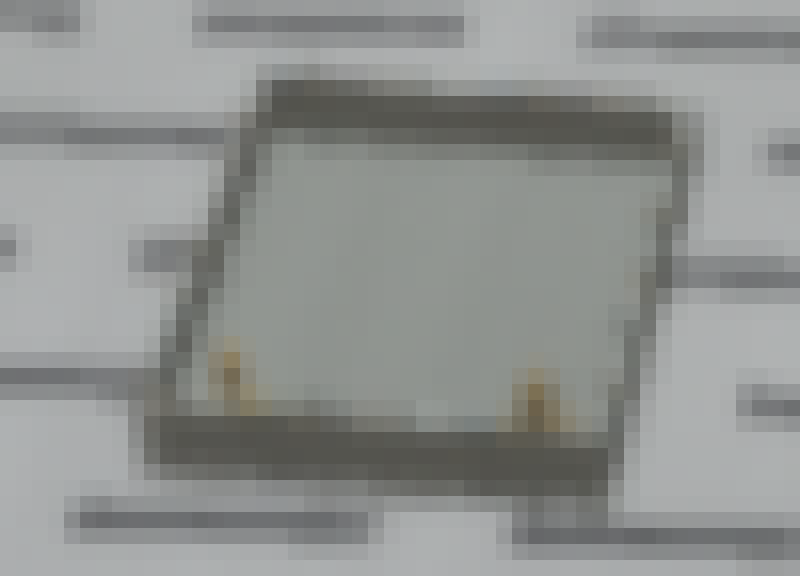

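The steel tray is confirmed in the side view, with the screws at the near (+y) end. Now moving above the fan and winding the wrist back for the long clockwise turn.

play_rows --pt "2.8 2.7 0 0 0 0.15 8.7" --pt "2.8 2.7 0 0 0 0.15 8.7" --pt "2.8 2.7 0 0 0 0.15 8.7" --pt "2.8 2.7 0 0 0 0.15 8.7" --pt "2.8 2.7 0 0 0 0.15 8.7" --pt "2.8 2.7 0 0 0 0.15 8.7" --pt "2.5 4.2 0 0 0 0.15 8.7" --pt "2.5 4.2 0 0 0 0.15 8.7" --pt "2.5 4.2 0 0 0 0.15 8.7" --pt "2.5 4.2 0 0 0 0.15 8.7" --pt "2.5 4.2 0 0 0 0.15 8.7" --pt "2.5 4.2 0 0 0 0.15 8.7" --pt "0.35 4.1 0 0 0 0.15 8.7" --pt "0.35 4.1 0 0 0 0.15 8.7" --pt "0.35 4.1 0 0 0 0.15 8.7" --pt "0.35 4.1 0 0 0 0.15 8.7" --pt "0.35 4.1 0 0 0 0.15 8.7" --pt "0.35 4.1 0 0 0 0.15 8.7" --pt "0.35 4.1 0 0 0 0.15 8.7" --pt "0 0 0 0 0 0 8.7" --grip_force 20

```text
time: 2.7
ee_pos: [0.4796, 0.0947, 0.2227]
eef_rot: [0.729, 0.685, 0.001, -0.0]
ft_force: [0.8, -1.7, -1.7]
width: 0.0867
```

```bash
cat >> h.py <<'E'
from scipy.spatial.transform import Rotation as Ro
def st():
    s=r.read_state(); x=Ro.from_quat(s["eef_rot"]).as_matrix()
    print("t",s["time"],"p",s["ee_pos"].round(4),"yaw",np.arctan2(x[1,0],x[0,0]).round(3),"tz",x[:,2].round(3),"w",round(s["width"],4),"F",s["ft_force"].round(2),"M",s["torque"].round(3),"q",s["joint_positions"].round(2)); return s
E
python3 - <<'E'
from h import *
st()
_,Kt,Tt=cam("top"); _,Ks,Ts=cam("side")
P=cv2.triangulatePoints(Kt@Tt[:3],Ks@Ts[:3],np.array([[395.45],[179.6]]),np.array([[302.5],[165.6]])); print("tray rim ctr",(P[:3]/P[3]).ravel())
for uv,z in(((488,201),.15),((381,133),.09)): print(plane(Kt,Tt,*uv,z))
E
```

```text
t 2.7 p [0.4796 0.0947 0.2227] yaw 1.508 tz [ 0.     0.001 -1.   ] w 0.0867 F [ 0.8  -1.73 -1.67] M [ 0.128 -0.12  -0.018] q [ 0.59  0.11 -0.92  1.77  0.09  1.31  1.16]
tray rim ctr [ 0.61054334 -0.27929589  0.01920009]
[ 0.53110549 -0.50482931  0.15      ]
[ 0.73820388 -0.22846654  0.09      ]
```

play_rows --pt "0 0 -3 0 0 0 8.7" --pt "0 0 -3 0 0 0 8.7" --pt "0 0 -2.5 0 0 0 8.7" --pt "0 0 0 0 0 0 8.7" --pt "0 0 0 0 0 0 8.7" --pt "0 0 0 0 0 0 8.7"

```text
time: 3.55
ee_pos: [0.4807, 0.0911, 0.1387]
eef_rot: [0.732, 0.682, 0.001, 0.001]
ft_force: [0.7, -0.7, 0.4]
width: 0.0868
```

```bash
python3 - <<'E'
from h import *
st()
E
```

```text
t 3.55 p [0.4807 0.0911 0.1387] yaw 1.5 tz [ 0.002 -0.    -1.   ] w 0.0868 F [ 0.74 -0.65  0.42] M [ 0.101 -0.148  0.02 ] q [ 0.56  0.2  -0.91  1.88  0.17  1.14  1.09]
```

play_rows --pt "-0.1 -0.1 -2.5 0 0 0 8.7" --pt "0 0 -2.6 0 0 0 8.7" --pt "0 0 0 0 0 0 6.5" --pt "0 0 0 0 0 0 5" --pt "0 0 0 0 0 0 5" --pt "0 0 0 0 0 0 5" --grip_force 10

```text
time: 4.3
ee_pos: [0.4794, 0.0903, 0.0873]
eef_rot: [0.731, 0.682, 0.0, 0.0]
ft_force: [-0.1, -0.2, -0.6]
width: 0.0558
```

```bash
python3 - <<'E'
from h import *
st()
for n in("side","top"):
    i,K,T=cam(n); u,v=proj(K,T,[.4795,.0902,.1]).astype(int)
    cv2.imwrite(f"pics/{n}1.png",cv2.resize(i[v-40:v+40,u-40:u+40,::-1],(400,400),interpolation=cv2.INTER_CUBIC))
cv2.imwrite("pics/c1.png",np.hstack([cv2.imread("pics/side1.png"),cv2.imread("pics/top1.png")]))
E
```

```text
t 4.3 p [0.4794 0.0903 0.0873] yaw 1.501 tz [ 0.001 -0.    -1.   ] w 0.0558 F [-0.1  -0.21 -0.56] M [ 0.012 -0.115  0.057] q [ 0.52  0.27 -0.88  1.94  0.24  1.04  1.03]
```

View pics/c1.png

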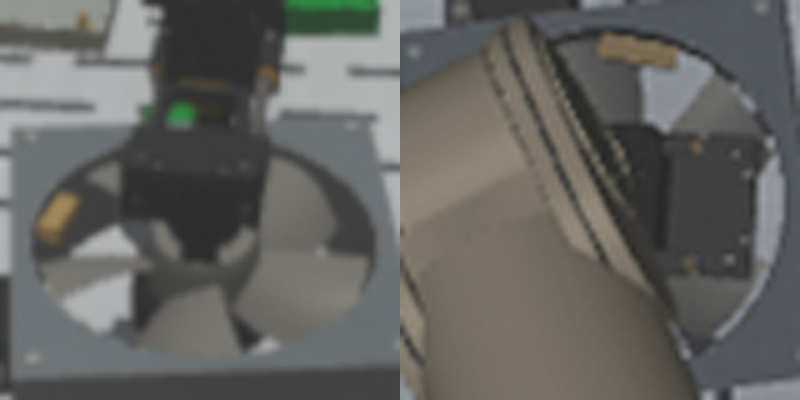

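The side crop (left half) shows the fingers straddling the spinner at about crop pixel (205,235), just above the hub. The arm hides the spinner in the top crop. Closing gently.

play_rows --pt "0 0 0 0 0 0 4.6" --pt "0 0 0 0 0 0 4.2" --pt "0 0 0 0 0 0 4.0" --pt "0 0 0 0 0 0 4.0" --pt "0 0 0 0 0 0 4.0" --pt "0 0 0 0 0 0 4.0" --grip_force 6

```text
time: 5.15
ee_pos: [0.4789, 0.0889, 0.0865]
eef_rot: [0.732, 0.682, -0.001, 0.0]
ft_force: [-1.3, -5.9, 2.1]
width: 0.0441
```

```bash
python3 - <<'E'
from h import *
st()
E
```

```text
t 5.15 p [0.4789 0.0889 0.0865] yaw 1.5 tz [-0.001 -0.002 -1.   ] w 0.0441 F [-1.25 -5.93  2.11] M [-1.093  0.137  0.052] q [ 0.52  0.27 -0.88  1.94  0.24  1.04  1.03]
```

play_rows --pt "-0.03 -0.14 0 0 0 0 4.0" --pt "0 0 0 0 0 0 4.0" --pt "0 0 0 0 0 0 4.0" --pt "0 0 0 0 0 0 4.0"

```text
time: 5.65
ee_pos: [0.4789, 0.0889, 0.0866]
eef_rot: [0.731, 0.682, 0.0, 0.0]
ft_force: [0.6, -1.0, 1.1]
width: 0.0448
```

```bash
python3 - <<'E'
from h import *
st()
E
```

```text
t 5.65 p [0.4789 0.0889 0.0866] yaw 1.501 tz [ 0.  0. -1.] w 0.0448 F [ 0.64 -0.96  1.13] M [-0.3   -0.464 -0.068] q [ 0.52  0.27 -0.88  1.94  0.24  1.04  1.04]
```

play_rows --pt "0 0 0 0 0 0 4.0" --pt "0 0 0 0 0 0 4.0" --pt "0 0 0.01 0 0 -0.05 4.0" --pt "0 0 0.02 0 0 -0.07 4.0" --pt "0 0 0.02 0 0 -0.07 4.0" --pt "0 0 0 0 0 0 4.0" --grip_force 26

```text
time: 6.4
ee_pos: [0.4786, 0.0895, 0.0871]
eef_rot: [0.792, 0.61, 0.0, -0.0]
ft_force: [-0.2, 1.4, 1.5]
width: 0.0442
```

```bash
python3 - <<'E'
from h import *
st()
E
```

```text
t 6.4 p [0.4786 0.0895 0.0871] yaw 1.312 tz [-0.     0.001 -1.   ] w 0.0442 F [-0.22  1.45  1.52] M [ 0.333 -0.351 -0.121] q [ 0.5   0.26 -0.86  1.94  0.23  1.04  0.86]
```

play_rows --pt "0 0 0.03 0 0 -0.1 4.0" --pt "0 0 0.03 0 0 -0.1 4.0" --pt "0 0 0.03 0 0 -0.1 4.0" --pt "0 0 0 0 0 0 4.0"

```text
time: 6.9
ee_pos: [0.4785, 0.0892, 0.088]
eef_rot: [0.874, 0.485, -0.0, -0.0]
ft_force: [0.4, 0.8, 1.5]
width: 0.0439
```

```bash
python3 - <<'E'
from h import *
st()
E
```

```text
t 6.9 p [0.4785 0.0892 0.088 ] yaw 1.013 tz [-0.  0. -1.] w 0.0439 F [0.36 0.81 1.55] M [ 0.133 -0.085 -0.056] q [ 0.46  0.25 -0.81  1.94  0.21  1.04  0.57]
```

play_rows --pt "0 0 0.03 0 0 -0.1 4.0" --pt "0 0 0.03 0 0 -0.1 4.0" --pt "0 0 0.03 0 0 -0.1 4.0" --pt "0 0 0.03 0 0 -0.1 4.0" --pt "0 0 0 0 0 0 4.0"

```text
time: 7.52
ee_pos: [0.4786, 0.0891, 0.089]
eef_rot: [0.953, 0.302, -0.0, -0.0]
ft_force: [1.1, 0.1, -0.2]
width: 0.0439
```

```bash
python3 - <<'E'
from h import *
st()
E
```

```text
t 7.525 p [0.4786 0.0891 0.089 ] yaw 0.614 tz [-0.  0. -1.] w 0.0439 F [ 1.13  0.07 -0.17] M [ 0.232 -0.331 -0.06 ] q [ 0.41  0.23 -0.76  1.94  0.19  1.04  0.19]
```

play_rows --pt "0 0 0.03 0 0 -0.1 4.0" --pt "0 0 0.03 0 0 -0.1 4.0" --pt "0 0 0.03 0 0 -0.1 4.0" --pt "0 0 0.03 0 0 -0.1 4.0" --pt "0 0 0 0 0 0 4.0"

```text
time: 8.15
ee_pos: [0.4788, 0.0892, 0.0903]
eef_rot: [0.994, 0.107, 0.0, -0.0]
ft_force: [2.9, 1.6, -3.1]
width: 0.0436
```

```bash
python3 - <<'E'
from h import *
st()
E
```

```text
t 8.15 p [0.4788 0.0892 0.0903] yaw 0.215 tz [ 0.  0. -1.] w 0.0436 F [ 2.9   1.61 -3.08] M [ 0.453 -0.741 -0.034] q [ 0.37  0.22 -0.7   1.94  0.17  1.03 -0.19]
```

play_rows --pt "0 0 0.02 0 0 -0.1 4.0" --pt "0.02 0 0.02 0 0 -0.1 4.0" --pt "0.02 0 0.02 0 0 -0.1 4.0" --pt "0 0 0 0 0 0 4.0"

```text
time: 8.65
ee_pos: [0.4792, 0.0891, 0.091]
eef_rot: [0.999, -0.042, 0.0, -0.0]
ft_force: [2.3, 1.5, -0.9]
width: 0.0437
```

```bash
python3 - <<'E'
from h import *
st()
E
```

```text
t 8.65 p [0.4792 0.0891 0.091 ] yaw -0.084 tz [ 0.  0. -1.] w 0.0437 F [ 2.28  1.47 -0.87] M [ 0.413 -0.538  0.025] q [ 0.34  0.22 -0.67  1.94  0.15  1.03 -0.48]
```

play_rows --pt "0.02 0 0.02 0 0 -0.1 4.0" --pt "0.02 0 0.03 0 0 -0.1 4.0" --pt "0 0 0.02 0 0 -0.1 4.0" --pt "0 0 0.03 0 0 -0.1 4.0" --pt "0 0 0 0 0 0 4.0"

```text
time: 9.28
ee_pos: [0.4796, 0.089, 0.092]
eef_rot: [0.971, -0.24, 0.0, -0.0]
ft_force: [2.0, 1.8, -0.1]
width: 0.0436
```

```bash
python3 - <<'E'
from h import *
st()
E
```

```text
t 9.275 p [0.4796 0.089  0.092 ] yaw -0.484 tz [ 0. -0. -1.] w 0.0436 F [ 2.03  1.83 -0.06] M [ 0.376 -0.492  0.018] q [ 0.29  0.21 -0.62  1.94  0.14  1.03 -0.87]
```

play_rows --pt "0 0.02 0.03 0 0 -0.1 4.0" --pt "0 0.02 0.03 0 0 -0.1 4.0" --pt "0 0 0.03 0 0 -0.1 4.0" --pt "0 0 0.03 0 0 -0.1 4.0" --pt "0 0 0 0 0 0 4.0"

```text
time: 9.9
ee_pos: [0.4797, 0.0891, 0.0932]
eef_rot: [0.904, -0.428, 0.0, 0.0]
ft_force: [3.4, 0.4, 0.4]
width: 0.0437
```

```bash
python3 - <<'E'
from h import *
st()
E
```

```text
t 9.9 p [0.4797 0.0891 0.0932] yaw -0.884 tz [ 0. -0. -1.] w 0.0437 F [3.4  0.36 0.43] M [ 0.01  -0.653 -0.001] q [ 0.25  0.2  -0.58  1.94  0.13  1.03 -1.26]
```

play_rows --pt "0 0 0.03 0 0 -0.1 4.0" --pt "0 0 0.03 0 0 -0.1 4.0" --pt "0 0 0.03 0 0 -0.1 4.0" --pt "0 0 0.02 0 0 -0.1 4.0" --pt "0 0 0.01 0 0 -0.1 4.0" --pt "0 0 0 0 0 0 4.0"

```text
time: 10.65
ee_pos: [0.4799, 0.089, 0.0945]
eef_rot: [0.77, -0.638, 0.0, -0.0]
ft_force: [3.4, -0.6, 0.4]
width: 0.0434
```

```bash
python3 - <<'E'
from h import *
st()
E
```

```text
t 10.65 p [0.4799 0.089  0.0945] yaw -1.384 tz [ 0.001 -0.    -1.   ] w 0.0434 F [ 3.44 -0.58  0.42] M [-0.045 -0.908  0.043] q [ 0.21  0.19 -0.52  1.94  0.11  1.03 -1.75]
```

play_rows --pt "0.05 0 0.03 0 0 -0.03 4.0" --pt "0 0 0.05 0 0 -0.03 4.0" --pt "0 0 0.05 0 0 0 4.0" --pt "0 0 0 0 0 0 4.0"

```text
time: 11.15
ee_pos: [0.4799, 0.089, 0.0956]
eef_rot: [0.749, -0.663, 0.0, 0.0]
ft_force: [2.6, -2.0, -1.6]
width: 0.044
```

```bash
python3 - <<'E'
from h import *
st()
E
```

```text
t 11.15 p [0.4799 0.089  0.0956] yaw -1.448 tz [-0. -0. -1.] w 0.044 F [ 2.65 -1.98 -1.57] M [-0.325 -0.71  -0.003] q [ 0.2   0.19 -0.52  1.94  0.11  1.04 -1.81]
```

play_rows --pt "0 0 0.06 0 0 0 4.0" --pt "0 0 0.06 0 0 0 4.0" --pt "0 0 0.06 0 0 0 4.0" --pt "0 0 0 0 0 0 4.0"

```text
time: 11.65
ee_pos: [0.4799, 0.0892, 0.0975]
eef_rot: [0.749, -0.663, -0.0, 0.0]
ft_force: [1.5, -1.5, -1.1]
width: 0.0435
```

```bash
python3 - <<'E'
from h import *
st()
E
```

```text
t 11.65 p [0.4799 0.0892 0.0975] yaw -1.449 tz [-0. -0. -1.] w 0.0435 F [ 1.51 -1.48 -1.13] M [-0.456 -0.402 -0.009] q [ 0.2   0.19 -0.52  1.94  0.11  1.04 -1.81]
```

It comes free with no pull. Lifting clear.

play_rows --pt "0 0 0.2 0 0 0 4.0" --pt "0 0 0.3 0 0 0 4.0" --pt "0 0 0.5 0 0 0 4.0" --pt "0 0 0.8 0 0 0 4.0" --pt "0 0 1.5 0 0 0 4.0" --pt "0 0 2 0 0 0 4.0" --pt "0 0 2 0 0 0 4.0" --pt "0 0 1 0 0 0 4.0" --pt "0 0 0 0 0 0 4.0" --pt "0 0 0 0 0 0 4.0"

```text
time: 12.9
ee_pos: [0.4797, 0.0892, 0.1799]
eef_rot: [0.749, -0.663, -0.0, 0.0]
ft_force: [-0.4, -0.2, -0.2]
width: 0.0434
```

```bash
python3 - <<'E'
from h import *
s=st(); p=s["ee_pos"]
i,K,T=cam("side"); u,v=proj(K,T,p).astype(int)
cv2.imwrite("pics/s2.png",cv2.resize(i[v-45:v+75,u-60:u+60,::-1],(600,600),interpolation=cv2.INTER_CUBIC)); print(u,v)
E
```

```text
t 12.9 p [0.4797 0.0892 0.1799] yaw -1.449 tz [-0.001 -0.    -1.   ] w 0.0434 F [-0.38 -0.21 -0.2 ] M [0.008 0.018 0.049] q [ 0.22  0.1  -0.52  1.85  0.05  1.21 -1.76]
334 189
```

View pics/s2.png

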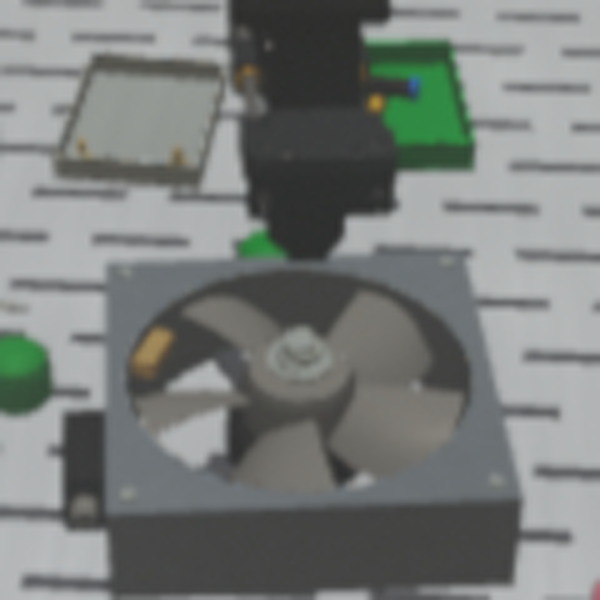

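The spinner is in the jaws with its underside at crop (305,258). The nose stands bare at (300,355), and nothing else looks disturbed. Carrying it to the steel tray.

play_rows --pt "0.5 -1.5 0 0 0 0 4.0" --pt "1 -3 0 0 0 0 4.0" --pt "1.1 -3.2 0 0 0 0 4.0" --pt "1.1 -3.2 0 0 0 0 4.0" --pt "1.1 -3.2 0 0 0 0 4.0" --pt "1.1 -3.2 0 0 0 0 4.0" --pt "1.1 -3.2 0 0 0 0 4.0" --pt "1.1 -3.2 0 0 0 0 4.0" --pt "1.1 -3.2 0 0 0 0 4.0" --pt "1.1 -3.2 0 0 0 0 4.0" --pt "1.1 -3.2 0 0 0 0 4.0" --pt "1.1 -3.2 -1 0 0 0 4.0" --pt "0.6 -0.5 -3 0 0 0 4.0" --pt "0 0 -3 0 0 0 4.0" --pt "0 0 -3 0 0 0 4.0" --pt "0 0 -2 0 0 0 4.0" --pt "0 0 0 0 0 0 4.0" --pt "0 0 0 0 0 0 4.0"

```text
time: 15.2
ee_pos: [0.6116, -0.2813, 0.0617]
eef_rot: [0.749, -0.663, 0.001, -0.0]
ft_force: [0.8, -0.7, -0.1]
width: 0.0441
```

```bash
python3 - <<'E'
from h import *
s=st(); p=s["ee_pos"]
i,K,T=cam("side"); u,v=proj(K,T,p).astype(int)
cv2.imwrite("pics/s3.png",cv2.resize(i[v-40:v+40,u-40:u+40,::-1],(560,560),interpolation=cv2.INTER_CUBIC)); print(u,v)
E
```

```text
t 15.2 p [ 0.6116 -0.2813  0.0617] yaw -1.449 tz [ 0.001 -0.001 -1.   ] w 0.0441 F [ 0.8  -0.65 -0.09] M [ 0.005  0.005 -0.026] q [ 0.54  0.57 -0.25  1.48  0.15  1.11 -1.18]
301 155
```

View pics/s3.png

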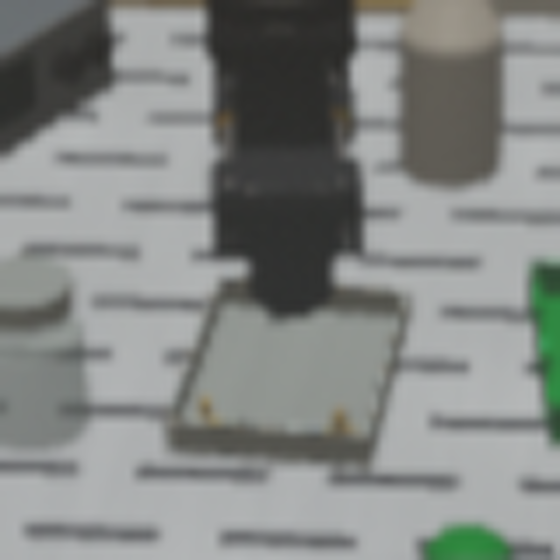

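The side crop shows the spinner over the tray, well away from the screws at (207,408) and (340,420). Descending.

play_rows --pt "0 -0.8 -1.5 0 0 0 4.0" --pt "0 0 -1.5 0 0 0 4.0" --pt "0 0 -1 0 0 0 4.0" --pt "0 0 -0.5 0 0 0 4.0" --pt "0 0 -0.3 0 0 0 4.0" --pt "0 0 -0.2 0 0 0 4.0" --pt "0 0 0 0 0 0 4.0" --pt "0 0 0 0 0 0 4.0"

```text
time: 16.25
ee_pos: [0.6112, -0.2888, 0.0108]
eef_rot: [0.749, -0.663, 0.0, -0.0]
ft_force: [0.5, -0.2, -0.9]
width: 0.0437
```

```bash
python3 - <<'E'
from h import *
st()
E
```

```text
t 16.25 p [ 0.6112 -0.2888  0.0108] yaw -1.449 tz [ 0. -0. -1.] w 0.0437 F [ 0.46 -0.21 -0.93] M [-0.005  0.015  0.024] q [ 0.55  0.63 -0.24  1.5   0.16  1.02 -1.18]
```

play_rows --pt "0 0 -0.1 0 0 0 4.0" --pt "0 0 -0.1 0 0 0 4.0" --pt "0 0 -0.1 0 0 0 4.0" --pt "0 0 -0.1 0 0 0 4.0" --pt "0 0 0 0 0 0 4.0"

```text
time: 16.88
ee_pos: [0.6109, -0.2887, 0.0063]
eef_rot: [0.749, -0.663, -0.0, 0.0]
ft_force: [-0.1, 1.3, 0.3]
width: 0.0439
```

```bash
python3 - <<'E'
from h import *
st()
E
```

```text
t 16.875 p [ 0.6109 -0.2887  0.0063] yaw -1.449 tz [-0. -0. -1.] w 0.0439 F [-0.12  1.3   0.26] M [-0.008  0.006  0.021] q [ 0.54  0.64 -0.24  1.51  0.16  1.02 -1.18]
```

play_rows --pt "0 0 -0.05 0 0 0 4.0" --pt "0 0 -0.05 0 0 0 4.0" --pt "0 0 0 0 0 0 4.0" --pt "0 0 0 0 0 0 4.0"

```text
time: 17.38
ee_pos: [0.6111, -0.2887, 0.0058]
eef_rot: [0.749, -0.663, 0.0, -0.0]
ft_force: [-2.2, 1.2, 6.1]
width: 0.0441
```

```bash
python3 - <<'E'
from h import *
st()
E
```

```text
t 17.375 p [ 0.6111 -0.2887  0.0058] yaw -1.449 tz [ 0. -0. -1.] w 0.0441 F [-2.2   1.17  6.06] M [0.301 0.534 0.025] q [ 0.54  0.64 -0.24  1.51  0.16  1.02 -1.18]
```

Floor contact felt (6 N). Easing off, releasing and rising.

play_rows --pt "0 0 0.08 0 0 0 4.0" --pt "0 0 0 0 0 0 4.4" --pt "0 0 0 0 0 0 4.7" --pt "0 0 0 0 0 0 5.2" --pt "0 0 0 0 0 0 5.8" --pt "0 0 0 0 0 0 5.8" --pt "0 0 0 0 0 0 5.8" --grip_force 10

```text
time: 18.25
ee_pos: [0.611, -0.2887, 0.0063]
eef_rot: [0.749, -0.663, 0.0, 0.0]
ft_force: [0.1, 0.4, -0.5]
width: 0.0576
```

```bash
python3 - <<'E'
from h import *
st()
E
```

```text
t 18.25 p [ 0.611  -0.2887  0.0063] yaw -1.449 tz [ 0. -0. -1.] w 0.0576 F [ 0.08  0.42 -0.54] M [ 0.026  0.003 -0.006] q [ 0.54  0.64 -0.24  1.51  0.16  1.02 -1.18]
```

play_rows --pt "0 0 0.5 0 0 0 5.8" --pt "0 0 1.5 0 0 0 5.8" --pt "0 0 3 0 0 0 5.8" --pt "0 0 4 0 0 0 5.8" --pt "0 0 4 0 0 0 5.8" --pt "0 0 4 0 0 0 5.8" --pt "0 0 3 0 0 0 5.8" --pt "-1 3 0 0 0 0 5.8" --pt "-1 5 0 0 0 0 5.8" --pt "-1 5 0 0 0 0 5.8" --pt "-1 5 0 0 0 0 5.8" --pt "-1 3 0 0 0 0 5.8" --pt "0 0 0 0 0 0 5.8" --pt "0 0 0 0 0 0 5.8"

```text
time: 20.0
ee_pos: [0.5612, -0.0797, 0.2071]
eef_rot: [0.749, -0.663, 0.001, -0.0]
ft_force: [-0.2, -0.7, -0.3]
width: 0.0582
```

```bash
python3 - <<'E'
from h import *
st()
t,K,T=cam("top"); s,Ks,Ts=cam("side")
a=cv2.resize(t[115:265,350:500,::-1],(400,400),interpolation=cv2.INTER_CUBIC); b=cv2.resize(s[130:200,265:335,::-1],(400,400),interpolation=cv2.INTER_CUBIC)
cv2.imwrite("pics/f.png",np.hstack([a,b]))
for n,im,(x0,y0,w,h) in(("top",t,(375,165,43,30)),("side",s,(283,152,40,30))):
    k,l,sx,ce=cv2.connectedComponentsWithStats((im[y0:y0+h,x0:x0+w].max(2)<60).astype(np.uint8))
    for j in range(1,k):
        if sx[j,4]>25: c=ce[j]+[x0,y0]; print(n,sx[j],c,plane(K if n=="top" else Ks,T if n=="top" else Ts,*c,.022))
E
```

```text
t 20.0 p [ 0.5612 -0.0797  0.2071] yaw -1.45 tz [ 0.001 -0.001 -1.   ] w 0.0582 F [-0.17 -0.74 -0.28] M [ 0.015 -0.005 -0.007] q [ 0.37  0.24 -0.36  1.63  0.09  1.29 -1.46]
top [ 16   8  15  15 171] [397.78947368 179.70760234] [ 0.60972554 -0.2859228   0.022     ]
side [16  7  9 11 90] [302.95555556 164.23333333] [ 0.60926894 -0.28463626  0.022     ]
```

View pics/f.png

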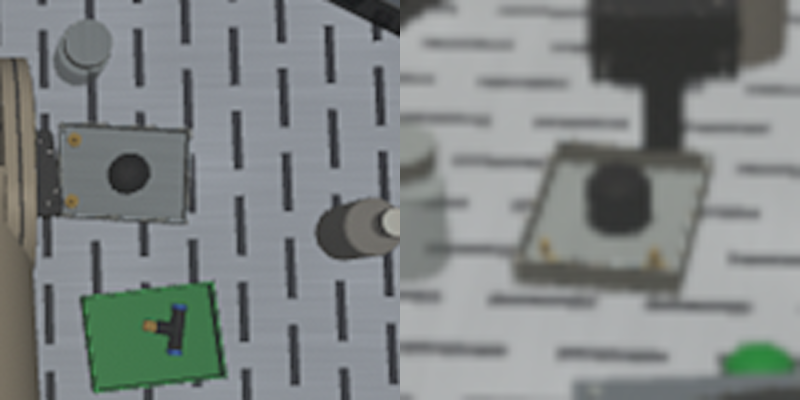

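The spinner stands upright in the steel tray, at crop (128,173) in the top view and (618,200) in the side view. The screws, tee, jar and sprayer look undisturbed, and the arm is clear. Handing in.

```bash
python3 -c "
from bench import r
print(r.close_job())"
```

```text
the job is handed in; nothing more can be done
None
```

The spinner is off the nose and standing open side down on the floor of the steel parts tray. I handed the job in at about 20 s of robot time.

- **Unscrewing:** I gripped the spinner at 26 N and turned it about 2.9 rad clockwise. The hand rose about 8 mm with it, and the vertical force read between turning steps stayed within about 3 N. It then lifted off with no pull.
- **Placing:** I lowered it until I felt the tray floor (about 6 N), eased off, opened the fingers slowly and moved the arm clear.
- **Last checks:** Both cameras show the spinner upright, about 6 mm from the tray's centre. The screws, tee, jar and sprayer look unmoved. I did not recheck the guard, driver and brush in a final picture.
- **Small disagreements:** On first closing, the hand was about 1.4 mm off the spinner's axis and pushed with about 6 N, so I shifted it before turning. The two cameras' estimates of the final spinner position differ by about 1.5 mm. No other check failed.

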